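Tip the coat toggles from the sorting tray into the notions box

TASK

Lift the sorting tray by its carry bar, bring it to the cork mat with all four toggles still in it, set it down there and let go. Then take the tray by its tail handle, tip it nose-down over the square plywood box so that all four toggles slide into the box, and set the empty tray back down flat on the cork mat. Leave everything else on the table where it is.

Things in the scene. Friction and masses are not known exactly. Their poses are not given: they have to be found in the camera images.
- tray: bare aluminium sorting tray, loose, about 0.3 kg: floor 140 (x) x 100 (y) x 4 mm, side walls 4 mm thick and 26 mm high, rear wall 38 mm high at x = -70 mm, no wall at the nose (x = +70 mm), where its load slides off. Two dark wooden grips: a carry bar bridging it and a tail handle behind the rear wall. Origin: centre of the floor's underside; x towards the nose, z up
- tray_bar (a point): centre of the tray's carry bar, at (-12, 0, 76) mm in the tray's frame and close above its balance point: a straight flat-sided bar along the tray's y, 12 mm thick (along the tray's x), 20 mm tall (z 66 to 86 mm), 100 mm long, rigidly fixed on a 14 mm wide post at each end; free space below it down to the load
- tray_tail (a point): gripping point on the tray's tail handle, at (-112, 0, 36) mm in the tray's frame: a flat-sided straight stem along the tray's x from x = -70 to -142 mm, 16 mm wide (y), 20 mm tall (z 26 to 46 mm), rigidly fixed
- tray_nose (a point): middle of the tray's open front edge, on top of the floor, at (70, 0, 4) mm in the tray's frame
- mat: cork mat, fixed to the table, 170 mm (x) x 220 mm (y), 3 mm thick; origin at the centre of its underside, on the table top
- bin: square open-topped plywood box, fixed to the table, 170 x 170 mm outside, 60 mm high, walls and floor 8 mm thick; origin at the centre of its underside, on the table top
- toggle0: one of four equal wooden coat toggles, loose in the tray: a block 36 (x) x 16 (y) x 14 (z) mm with a dark band round its middle, 12 g; it starts to slide on the tray at a tilt of about 25 to 37 degrees; origin at the centre of its underside as it first lies
- toggle1: one of four equal wooden coat toggles, loose in the tray: a block 36 (x) x 16 (y) x 14 (z) mm with a dark band round its middle, 12 g; it starts to slide on the tray at a tilt of about 25 to 37 degrees; origin at the centre of its underside as it first lies
- toggle2: one of four equal wooden coat toggles, loose in the tray: a block 36 (x) x 16 (y) x 14 (z) mm with a dark band round its middle, 12 g; it starts to slide on the tray at a tilt of about 25 to 37 degrees; origin at the centre of its underside as it first lies
- toggle3: one of four equal wooden coat toggles, loose in the tray: a block 36 (x) x 16 (y) x 14 (z) mm with a dark band round its middle, 12 g; it starts to slide on the tray at a tilt of about 25 to 37 degrees; origin at the centre of its underside as it first lies
- cone: bystander, loose: a cone of black thread standing upright, 145 mm tall, 72 mm across its foot; origin at the centre of its underside
- spool: bystander, loose: a wooden spool standing upright, 52 mm tall, 44 mm across; origin at the centre of its underside
- pin_bowl: bystander, loose: a shallow round steel bowl, 90 mm across, 35 mm tall; origin at the centre of its underside
- scissors: bystander, loose: a pair of scissors lying flat, about 185 mm long, 10 mm high, its origin at the pivot
- tape: bystander, loose: a grey tape-measure case, 60 x 55 x 28 mm; origin at the centre of its underside
- awl: bystander, loose: an awl with a thick handle lying flat, 150 mm long; origin at the centre of its underside
- presser: bystander, loose: a rounded wooden pressing block lying flat, 160 x 55 x 40 mm; origin at the centre of its underside

How it is judged:
By the outcome, as a careful person would: the job done as asked, in the order asked, and still so for the second after the job is handed in, with the robot touching nothing.
It also fails if it takes over 70 s, if anything falls off the work surface, if the arm or the gripper's body presses on something with over 40 N, if the wrist force passes 120 N, or if a joint passes its speed limit or range.

ROBOT

A 6-joint arm with a two-finger parallel gripper is mounted at the origin on the work surface. World frame = base frame: x ahead of the robot, y to its left, z up, the work surface at z = 0. Lengths are in m, angles in rad, forces in N, time in s.
With the tool pointing down it reaches from about 0.225 to 0.875 m from the base axis. Payload 3.4 kg.
Tool frame: the origin (TCP) lies midway between the tips of the shut fingers; the grasp point (between the pads) lies 19 mm behind it (pinch_z is the distance from the TCP to the grasp point, in m); z points along the fingers, y is the line along which they close (so a half turn about z gives the same grasp; the last joint's range is limited). The gripper opens to 85 mm and grips with 20 to 120 N. Pads are 22 mm wide; open, the fingers measure 114 mm over their backs; the gripper's body (76 mm by 85 mm) begins 54 mm behind the grasp point. The pads swing forward as they close: fully open they stand 13 mm farther back than shut.
Start: joints at [1.113, 0.276, 1.505, -0, 1.361, -0.121], TCP at [0.19, 0.543, 0.231] pointing down, gripper open.
Joint ranges: [-2.89, 2.89], [-0.75, 2.08], [0.22, 2.7], [-1.18, 4.32], [0.11, 2.71], [-2.7, 2.7]. Speed limits (rad/s): [2.57, 2.57, 3.14, 3.14, 3.14, 3.14].

INTERFACE

Orientations are given as a unit quaternion [w, x, y, z].
In Python, from rig import get_state, get_image, sign_off, pinch_z gives the robot as it stands.
- The arm moves only by the tool send_rows, never from a script. Its argument "steps" is one flat list of numbers, 5 for each row, row after row: the gripper's target within -1 to 1 (fully open at 1, half-way at 0, shut at -1), then the shift along the tool's x, y, z in cm, then the turn about the tool's z in degrees. In form: [gripper, x, y, z, roll, gripper, x, y, z, roll, ...]. A call has 1 to 12 rows; each row shifts and turns the commanded pose from where the row before left it, along the tool's axes as they then stand; what a row does not reach is not made up. A row lasts 1/10 s, in which the tool goes at most 50 mm and 8.59 degrees, less where a joint would pass 70% of its speed; a pose out of reach is approached as far as the arm can. A call is refused whole if a number of a shift passes 5 or a number of a turn 8.59, either way. A call with a gripper value outside its range is refused whole. The fingers move at their own pace and stop on an object; "newtons" is the grip in N (left out, the last holds). Time passes only in rows, so rows that do not move let the fingers close. It gives the time, the measured TCP pose, the force, the opening and the grip force at its end, in the units of the state.
- get_state(): the state, without advancing time (a new reading comes with each control period).
- get_image(name): name is "side" or "top"; returns a dict with "color" (400x640x3 uint8, red, green, blue), "mtx" (3x3 intrinsics, pixels), "k1" (the pictures are not rectified: a ray, as slopes to the right and down, at radius r is drawn at 1 + k1 r^2 times it, then the intrinsics apply), "T" (4x4, takes a point from camera to world coordinates). Camera axes: x right, y down, z forward; pixel columns grow to the right and rows downward; lengths in m; the calibration is good to about 2 mm. A picture is of the moment at which its call begins. There is no depth.
- sign_off(): hands the job in; it is judged then, once.
The state is a dict: "clock": time; "qpos": joint angles; "qd": joint speeds; "effort": joint torques, N m; "position": TCP position; "ee_rot": TCP orientation; "contact_force": force on the tool from outside, world axes, zero at the start; "moment": the same for the moment, N m; "width": finger opening in m; "gripper_force": force on a finger pad.
Only numpy, scipy, OpenCV 4.12 (cv2) and the standard library are available. Lean on these libraries where they do the work, as an engineer would, in place of code of your own. Each camera call takes 0.05 s, during which the arm holds its last target. There are 200 camera calls.

## Working session

There is one attempt and no reset: what is moved stays moved. The work goes in short steps, Python scripts to look and compute and a tool call to move; the robot and the scene stay as the last step left them, time stands still between calls to the robot, and variables do not carry over. Pictures are saved under pics/ and viewed, at most 10 in all, crops included, and the job is handed in when it is done.

Besides the shell and the picture viewer there is one more tool, called after "Emit:" as name(argument=value, ...) on one line, values as JSON. send_rows: Moves the arm, as the interface text tells. Its arguments: {"type":"object","properties":{"steps":{"type":"array"},"newtons":{"type":"number"}},"required":["steps"]}

```bash
mkdir -p pics
cat > h.py <<'E'
import numpy as np, cv2
from rig import *
def ray(im,u,v):
    # undistort pixel -> world ray
    K=im["mtx"]; d=np.array([(u-K[0,2])/K[0,0],(v-K[1,2])/K[1,1]]); s=d.copy()
    for _ in range(30): s=d/(1+im["k1"]*(s@s))
    T=im["T"]; r=T[:3,:3]@np.array([s[0],s[1],1]); return T[:3,3],r
def onz(im,u,v,z):
    o,r=ray(im,u,v); return o+r*(z-o[2])/r[2]
def proj(im,p):
    T=im["T"]; c=T[:3,:3].T@(np.asarray(p)-T[:3,3]); s=c[:2]/c[2]; s=s*(1+im["k1"]*(s@s)); K=im["mtx"]
    return np.array([K[0,0]*s[0]+K[0,2],K[1,1]*s[1]+K[1,2]])
def snap(n,tag):
    im=get_image(n); cv2.imwrite(f"pics/{tag}.png",im["color"][:,:,::-1]); np.save(f"pics/{tag}.npy",im,allow_pickle=True); return im
def load(tag): return np.load(f"pics/{tag}.npy",allow_pickle=True).item()
E
python3 - <<'E'
from h import *
for n in("top","side"):
    im=snap(n,n+"0"); print(n,im["T"].round(3),im["mtx"],im["k1"])
s=get_state(); print(s["position"],s["ee_rot"],s["width"],pinch_z,s["clock"])
E
```

```text
top [[-0.024 -0.99   0.135  0.366]
 [-1.     0.023 -0.009  0.015]
 [ 0.005 -0.136 -0.991  1.395]
 [ 0.     0.     0.     1.   ]] [[422.63721347   0.         323.13503948]
 [  0.         422.63721347 204.20690915]
 [  0.           0.           1.        ]] -0.11521209358239114
side [[ 0.873 -0.291  0.391  0.073]
 [-0.487 -0.503  0.714 -0.84 ]
 [-0.011 -0.814 -0.581  0.78 ]
 [ 0.     0.     0.     1.   ]] [[438.81351767   0.         309.63160331]
 [  0.         438.81351767 200.16055492]
 [  0.           0.           1.        ]] 0.010639171049204851
[0.18980493 0.54227553 0.23053447] [-2.45825471e-04  1.67602096e-01  9.85854393e-01 -7.69665240e-04] 0.08525504795034905 0.0187 0.1
```

View pics/top0.png

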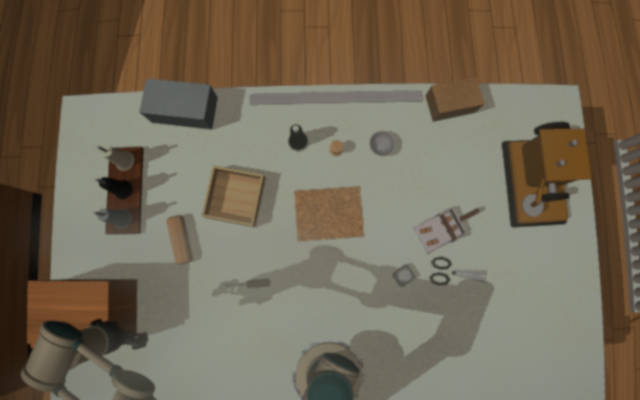

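View pics/side0.png

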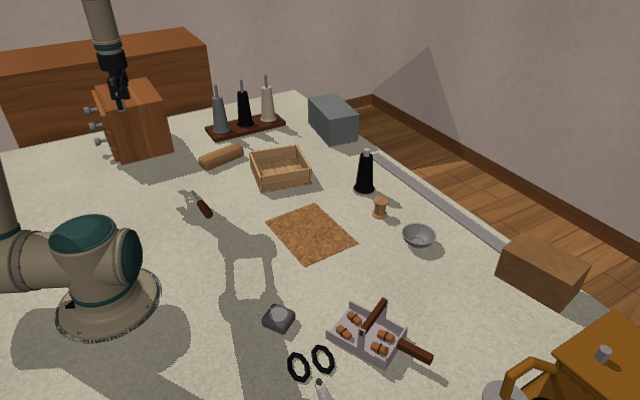

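The top view shows the tray at (440,230) with its tail pointing to (480,210), the mat at (329,213), and the box at (234,196). The cone is at (298,137), the spool at (337,147) and the bowl at (382,143). I'll enlarge the tray in both views.

Run:
```python
from h import *
a=load("top0")["color"][190:265,400:500];b=load("side0")["color"][290:375,320:440]
a=cv2.resize(a,(400,300),interpolation=cv2.INTER_CUBIC)
b=cv2.resize(b,(480,340),interpolation=cv2.INTER_CUBIC)
o=np.zeros((340,800,3),np.uint8);o[:300,:320]=a[:,:320];o[:,320:]=b
cv2.imwrite("pics/crop0.png",o[:,:,::-1])
for n in("top0","side0"):
    im=load(n);hsv=cv2.cvtColor(im["color"],cv2.COLOR_RGB2HSV)
    # saturated orange/brown parts: cork, box
    m=cv2.inRange(hsv,(5,70,60),(25,255,255));m=cv2.morphologyEx(m,cv2.MORPH_CLOSE,np.ones((5,5)))
    for c in cv2.findContours(m,0,2)[0]:
        if cv2.contourArea(c)<30: continue
        x,y,w,h=cv2.boundingRect(c)
        if n=="top0" and not(170<x<500 and 120<y<280): continue
        if n=="side0" and not(190<x<460 and 140<y<380): continue
        r=cv2.minAreaRect(c); print(n,cv2.contourArea(c),np.round(cv2.boxPoints(r),1).tolist())
        z=.003 if w>50 and y>185 else .06
        print("  ",[onz(im,*p,z).round(3)[:2].tolist() for p in cv2.boxPoints(r)],z)
```

```text
top0 102.0 [[438.70001220703125, 217.1999969482422], [446.0, 212.1999969482422], [460.8999938964844, 233.89999389648438], [453.6000061035156, 238.89999389648438]]
   [[0.498, -0.367], [0.514, -0.392], [0.442, -0.436], [0.427, -0.411]] 0.06
top0 43.0 [[460.20001220703125, 217.39999389648438], [477.1000061035156, 208.39999389648438], [478.70001220703125, 211.1999969482422], [461.70001220703125, 220.3000030517578]]
   [[0.495, -0.437], [0.523, -0.496], [0.514, -0.5], [0.486, -0.441]] 0.06
top0 3175.0 [[294.0, 190.39999389648438], [359.79998779296875, 186.0], [363.1000061035156, 236.10000610351562], [297.3999938964844, 240.5]]
   [[0.605, 0.099], [0.615, -0.122], [0.447, -0.127], [0.438, 0.09]] 0.003
top0 2690.5 [[201.8000030517578, 216.0], [212.1999969482422, 164.1999969482422], [265.0, 174.8000030517578], [254.6999969482422, 226.5]]
   [[0.52, 0.392], [0.689, 0.361], [0.649, 0.188], [0.482, 0.222]] 0.06
top0 148.0 [[327.70001220703125, 152.89999389648438], [332.5, 138.5], [344.5, 142.5], [339.70001220703125, 156.89999389648438]]
   [[0.717, -0.016], [0.765, -0.033], [0.75, -0.072], [0.
[... 941 characters left out ...]
0 260.5 [[371.6000061035156, 217.60000610351562], [373.29998779296875, 195.3000030517578], [388.3999938964844, 196.39999389648438], [386.70001220703125, 218.6999969482422]]
   [[0.662, -0.108], [0.727, -0.025], [0.761, -0.051], [0.694, -0.132]] 0.06
side0 2233.0 [[247.39999389648438, 151.6999969482422], [306.20001220703125, 141.1999969482422], [313.79998779296875, 183.5], [255.0, 194.0]]
   [[0.513, 0.393], [0.719, 0.359], [0.61, 0.113], [0.436, 0.15]] 0.06
side0 612.0 [[196.39999389648438, 157.60000610351562], [239.0, 140.60000610351562], [244.8000030517578, 154.89999389648438], [202.1999969482422, 171.89999389648438]]
   [[0.353, 0.441], [0.519, 0.482], [0.497, 0.378], [0.341, 0.345]] 0.06
```

View pics/crop0.png

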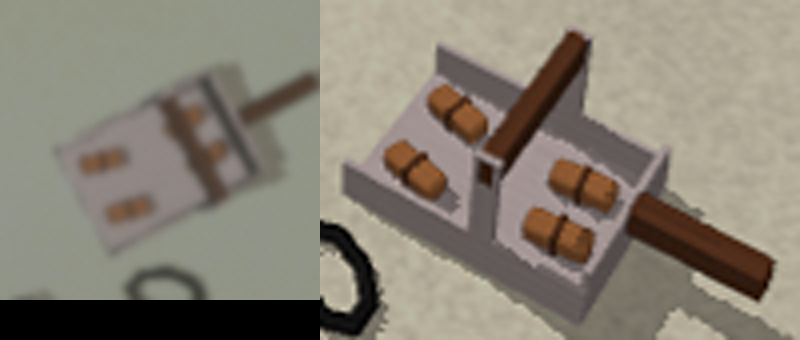

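Run:
```python
from h import *
s=load("side0");t=load("top0")
S=lambda x,y,z:onz(s,320+(x-320)/4-.4,290+y/4-.4,z)[:2]
U=lambda x,y,z:onz(t,400+x/4-.4,190+y/4-.4,z)[:2]
b1,b2=S(578,35,.086),S(490,156,.086)
print("bar side",b1,b2,(b1+b2)/2,np.linalg.norm(b1-b2),np.degrees(np.arctan2(*(b1-b2)[::-1])))
h1,h2=S(638,200,.046),S(767,270,.046)
print("tail side",h1,h2,np.linalg.norm(h1-h2),np.degrees(np.arctan2(*(h1-h2)[::-1])))
c,d=U(55,148,.02),U(112,252,.02);print("nose top",c,d,(c+d)/2,np.linalg.norm(c-d),np.degrees(np.arctan2(*(d-c)[::-1])))
b1,b2=U(170,98,.086),U(217,198,.086);print("bar top",b1,b2,(b1+b2)/2,np.linalg.norm(b1-b2),np.degrees(np.arctan2(*(b1-b2)[::-1])))
e=U(317,78,.046);print("tail end top",e)
# fused: mat, bin
for n,pts in(("mat",[[294,190.4],[359.8,186],[363.1,236.1],[297.4,240.5]]),("bin",[[201.8,216],[212.2,164.2],[265,174.8],[254.7,226.5]])):
    z=.003 if n=="mat" else .06
    P=np.array([onz(t,*p,z)[:2] for p in pts]);print(n,P.mean(0),[np.linalg.norm(P[i]-P[i-1]).round(3) for i in range(4)],[np.degrees(np.arctan2(*(P[i]-P[i-1])[::-1])).round(1) for i in range(4)])
# bin corners side: refine via min/max of mask at rim
P=np.array([onz(s,*p,.003)[:2] for p in [[265,222],[308,204],[357,243],[306,266]]]);print("mat side",P,P.mean(0))
```

```text
bar side [ 0.50336849 -0.36915207] [ 0.42031608 -0.40961938] [ 0.46184229 -0.38938573] 0.09238671987650642 25.97766861588054
tail side [ 0.48885156 -0.44296788] [ 0.51715446 -0.50461992] 0.06783824759166741 114.65866325677416
nose top [ 0.47318562 -0.29150462] [ 0.38685757 -0.33442951] [ 0.4300216  -0.31296707] 0.0964109850501345 -153.56205798439143
bar top [ 0.50502627 -0.37060598] [ 0.42533043 -0.40354533] [ 0.46517835 -0.38707565] 0.08623472154442756 22.455956859908266
tail end top [ 0.52258862 -0.50660602]
mat [ 0.52656688 -0.01489324] [np.float64(0.167), np.float64(0.221), np.float64(0.168), np.float64(0.217)] [np.float64(3.0), np.float64(-87.4), np.float64(-178.3), np.float64(92.4)]
bin [0.58499988 0.29079931] [np.float64(0.175), np.float64(0.172), np.float64(0.177), np.float64(0.17)] [np.float64(77.7), np.float64(-10.6), np.float64(-103.0), np.float64(168.6)]
mat side [[ 0.43350224  0.08502185]
 [ 0.58212577  0.10000794]
 [ 0.60971342 -0.12088958]
 [ 0.44912207 -0.12976495]] [ 0.51861587 -0.01640619]
```

The crops show the bar running from (578,35) to (490,156) and the tail ending at about (767,270). The nose is to the left, and all four toggles are in the tray.

- **Tray:** yaw about 115.3°, bar centre about (0.463, -0.389). The size and angle checks agree between the two views.
- **Mat:** centre (0.524, -0.015), yaw about 2.5°.
- **Box:** centre (0.585, 0.291), yaw about -11.5°.

I'll turn the wrist first, then travel.

Emit:
send_rows(steps=[1,0,0,0,8.5,1,0,0,0,8.5,1,0,0,0,8.5,1,0,0,0,8.5,1,0,0,0,8.5,1,0,0,0,8.5,1,0,0,0,8.5,1,0,0,0,8.5,1,0,0,0,8.5,1,0,0,0,8.5,1,0,0,0,8.5,1,0,0,0,8.5])

```text
clock: 1.3
position: [0.1899, 0.5424, 0.2308]
ee_rot: [0.0, 0.873, 0.488, -0.0]
contact_force: [-0.4, -0.8, -0.1]
width: 0.0855
gripper_force: 0.0
```

Emit:
send_rows(steps=[1,0,0,0,8.5,1,0,0,0,8.5,1,0,0,0,8.5,1,0,0,0,7.9,1,-0.75,4.8,0,0,1,-0.75,4.8,0,0,1,-0.75,4.8,0,0,1,-0.75,4.8,0,0,1,-0.75,4.8,0,0,1,-0.75,4.8,0,0,1,-0.75,4.8,0,0,1,-0.75,4.8,0,0])

```text
clock: 2.5
position: [0.2997, 0.1681, 0.2312]
ee_rot: [0.0, 0.976, 0.22, 0.0]
contact_force: [0.7, 0.1, 0.3]
width: 0.0851
gripper_force: 0.0
```

Emit:
send_rows(steps=[1,-0.75,4.8,0,0,1,-0.75,4.8,0,0,1,-0.75,4.8,0,0,1,-0.75,4.8,0,0,1,-0.75,4.8,0,0,1,-0.75,4.8,0,0,1,-0.75,4.8,0,0,1,-0.75,4.8,0,0,1,-0.75,4.8,0,0,1,-0.75,4.8,0,0,1,-0.75,4.8,0,0,1,0,0,0,0])

```text
clock: 3.7
position: [0.4524, -0.3489, 0.2298]
ee_rot: [0.001, 0.976, 0.217, -0.0]
contact_force: [-0.7, 1.2, -0.3]
width: 0.0854
gripper_force: 0.0
```

```bash
cat >> h.py <<'E'
from scipy.spatial.transform import Rotation as R
def togo(target,yawy=None):
    "shift in tool axes (cm) and roll (deg) from the measured pose to target; yawy = wanted heading of tool y"
    s=get_state(); r=R.from_quat(np.r_[s["ee_rot"][1:],s["ee_rot"][0]]).as_matrix()
    y=np.degrees(np.arctan2(r[1,1],r[0,1])); print("t",s["clock"],"pos",np.round(s["position"],4),"yawy",y.round(2),"tilt",r[:,2].round(3),"w",s["width"],"F",np.round(s["contact_force"],1),"M",np.round(s["moment"],2),"g",s["gripper_force"])
    print("shift now",(r.T@(np.asarray(target)-s["position"])*100).round(2), "roll",None if yawy is None else round((y-yawy+180)%360-180,2))
E
python3 - <<'E'
from h import *
togo([.463,-.3885,.057],-64.7)
snap("side","side1");im=snap("top","top1")
a=im["color"][190:265,400:500];o=cv2.resize(a,(600,450),interpolation=cv2.INTER_CUBIC);cv2.imwrite("pics/c1.png",o[:,:,::-1])
E
```

```text
t 3.7 pos [ 0.4524 -0.3489  0.2298] yawy -64.93 tilt [ 0.    -0.003 -1.   ] w 0.08538708181169656 F [-0.7  1.2 -0.3] M [0.07 0.06 0.02] g 0.0
shift now [-0.7   3.99 17.29] roll -0.23
```

View pics/side1.png

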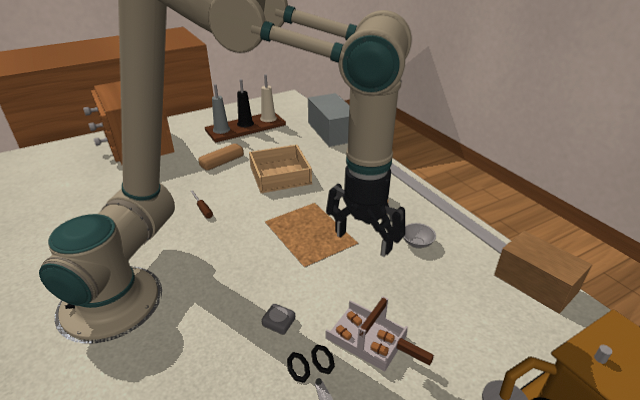

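The side view shows the gripper open above the tray, and the tray is unmoved at about (368,335). Next I go over the bar and descend.

Emit:
send_rows(steps=[1,-0.4,2.0,1,-0.2,1,-0.3,2.0,2,0,1,0,0,3,0,1,0,0,3,0,1,0,0,2,0,1,0,0,0,0])

```text
clock: 4.4
position: [0.4599, -0.3792, 0.118]
ee_rot: [-0.003, 0.975, 0.221, -0.002]
contact_force: [0.2, 0.3, -0.1]
width: 0.0855
gripper_force: 0.0
```

Run:
```python
from h import *
togo([.463,-.3885,.057],-64.7)
im=snap("side","side2")
o=cv2.resize(im["color"][240:390,300:460],(640,600),interpolation=cv2.INTER_CUBIC);cv2.imwrite("pics/c2.png",o[:,:,::-1])
```

```text
t 4.4 pos [ 0.4599 -0.3792  0.118 ] yawy -64.43 tilt [-0.005  0.005 -1.   ] w 0.08546109705289127 F [ 0.2  0.3 -0.1] M [-0.02  0.02 -0.02] g 0.0
shift now [-0.11  1.01  6.09] roll 0.27
```

View pics/c2.png

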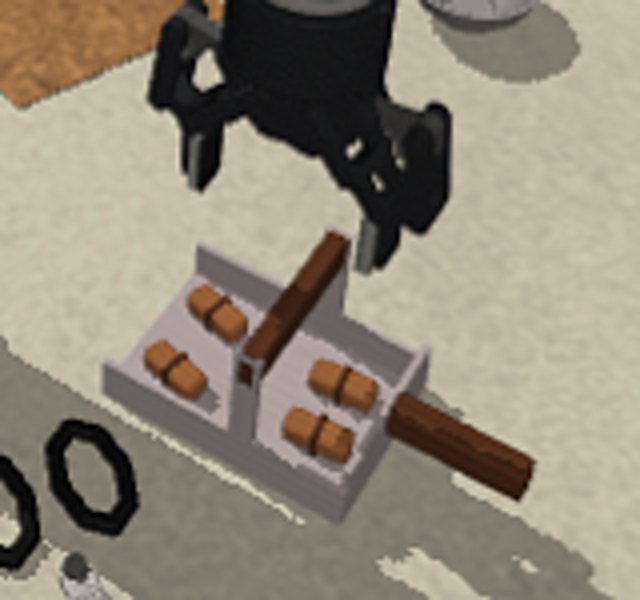

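The crop shows the open fingertips at (200,185) and (370,270), above the bar from (337,240) to (250,365), with all toggles in place. I'll compare the fingertip midpoint with the reported TCP as a calibration check.

Run:
```python
from h import *
im=load("side2")
a,b=[onz(im,300+x/4-.4,240+y/4-.4,.131)[:2] for x,y in((200,187),(368,271))]
print(a,b,(a+b)/2,np.linalg.norm(a-b),np.degrees(np.arctan2(*(b-a)[::-1])))
a,b=[onz(im,300+x/4-.4,240+y/4-.4,.086)[:2] for x,y in((337,240),(253,360))];print((a+b)/2)
```

```text
[ 0.43491778 -0.34051868] [ 0.4742502  -0.42460825] [ 0.45458399 -0.38256346] 0.0928336980923765 -64.932424402402
[ 0.46055103 -0.39193724]
```

Emit:
send_rows(steps=[1,-0.1,0.9,0,0.3,1,0,0,0,0,1,0,0,0,0])

```text
clock: 4.75
position: [0.4656, -0.3913, 0.1227]
ee_rot: [0.001, 0.976, 0.218, 0.001]
contact_force: [0.6, -1.0, -0.5]
width: 0.0855
gripper_force: 0.0
```

Emit:
send_rows(steps=[1,0,0,2.2,0,1,0,0,2.2,0,1,0,0,2.1,0,1,0,0,0,0,1,0,0,0,0,0,0,0,0,0,-0.4,0,0,0,0,-1,0,0,0,0,-1,0,0,0,0,-1,0,0,0,0,-1,0,0,0,0,-1,0,0,0,0], newtons=80)

```text
clock: 5.95
position: [0.4649, -0.3903, 0.0567]
ee_rot: [0.0, 0.976, 0.218, 0.0]
contact_force: [-0.6, 1.6, 4.4]
width: 0.0104
gripper_force: 79.1
```

```bash
python3 -c "
from h import *
togo([.463,-.3885,.057],-64.7)"
```

```text
t 5.95 pos [ 0.4649 -0.3903  0.0567] yawy -64.79 tilt [ 0.  0. -1.] w 0.010360959200499426 F [-0.6  1.6  4.4] M [0.25 0.14 0.06] g 79.08336997032166
shift now [-0.1  -0.24 -0.03] roll -0.09
```

Emit:
send_rows(steps=[-1,0,0,-0.3,0,-1,0,0,-0.8,0,-1,0,0,-1.2,0,-1,0,0,-1.5,0,-1,0,0,-1.5,2,-1,0,0,-1.5,4,-1,0,0,-1,5,-1,0,0,-0.3,5,-1,0,0,0,5,-1,0,0,0,5,-1,0,0,0,5,-1,0,0,0,3])

```text
clock: 7.15
position: [0.4648, -0.3904, 0.1379]
ee_rot: [0.0, 0.997, -0.078, 0.0]
contact_force: [1.7, -0.0, -3.6]
width: 0.0108
gripper_force: 78.0
```

Emit:
send_rows(steps=[-1,0,0,0,2.2,-1,0,0,0,0])

```text
clock: 7.35
position: [0.4648, -0.3904, 0.1378]
ee_rot: [0.0, 0.995, -0.096, 0.0]
contact_force: [0.4, 0.4, -3.4]
width: 0.0109
gripper_force: 78.0
```

Run:
```python
from h import *
togo([.523,-.026,.061],-101)
im=snap("side","side3")
cv2.imwrite("pics/c3.png",cv2.resize(im["color"][200:380,280:480],(660,594),interpolation=cv2.INTER_CUBIC)[:,:,::-1])
```

```text
t 7.35 pos [ 0.4648 -0.3904  0.1378] yawy -100.99 tilt [ 0. -0. -1.] w 0.010894655005879435 F [ 0.4  0.4 -3.4] M [ 0. -0.  0.] g 78.007972240448
shift now [ -1.24 -36.89   7.68] roll 0.01
```

View pics/c3.png

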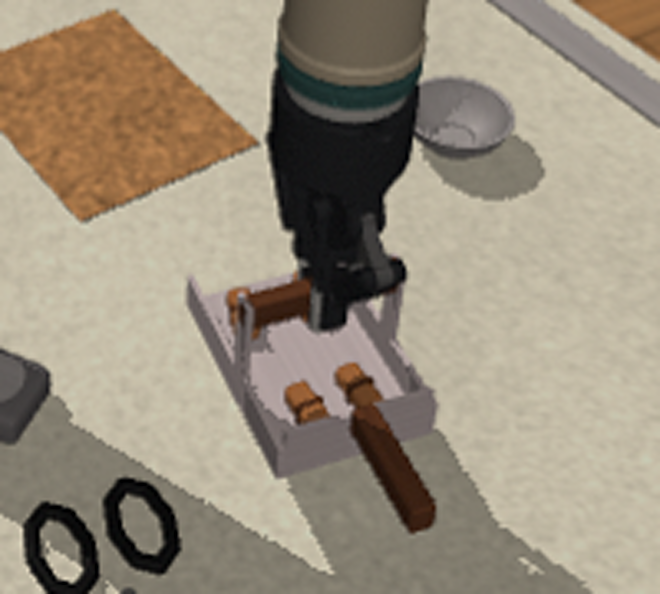

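The tray hangs level, its weight is about 3.4 N, and the toggles are still inside. Next I travel to the mat.

Emit:
send_rows(steps=[-1,-0.1,-1,0,0,-1,-0.1,-2,0,0,-1,-0.1,-3,0,0,-1,-0.1,-3.5,0,0,-1,-0.1,-3.5,0,0,-1,-0.1,-3.5,0,0,-1,-0.1,-3.5,0,0,-1,-0.1,-3.5,0,0,-1,-0.1,-3.5,0,0,-1,-0.1,-3.5,0,0,-1,-0.1,-3,0,0,-1,-0.1,-2,0,0])

```text
clock: 8.6
position: [0.5197, -0.0357, 0.1375]
ee_rot: [-0.001, 0.996, -0.095, -0.0]
contact_force: [0.0, -0.1, -3.1]
width: 0.0108
gripper_force: 78.2
```

Emit:
send_rows(steps=[-1,0,-1,0,0,-1,0,-0.4,1,0,-1,0,0,1.5,0,-1,0,0,1.5,0,-1,0,0,1.2,0,-1,0,0,0.8,0,-1,0,0,0.4,0,-1,0,0,0,0])

```text
clock: 9.4
position: [0.5232, -0.0261, 0.0728]
ee_rot: [-0.0, 0.995, -0.096, -0.0]
contact_force: [0.1, -0.5, -4.3]
width: 0.0106
gripper_force: 78.2
```

Run:
```python
from h import *
togo([.523,-.026,.060],-101)
```

```text
t 9.4 pos [ 0.5232 -0.0261  0.0728] yawy -101.02 tilt [-0.001  0.    -1.   ] w 0.010581289876671968 F [ 0.1 -0.5 -4.3] M [-0.    0.01  0.02] g 78.18533420562744
shift now [-0.02 -0.    1.28] roll -0.02
```

Emit:
send_rows(steps=[-1,0,0,0.6,0,-1,0,0,0.4,0,-1,0,0,0.2,0,-1,0,0,0.15,0,-1,0,0,0,0,-1,0,0,0,0])

```text
clock: 10.0
position: [0.5236, -0.0259, 0.0599]
ee_rot: [-0.0, 0.995, -0.096, 0.0]
contact_force: [0.3, -0.5, -3.7]
width: 0.0108
gripper_force: 78.2
```

Emit:
send_rows(steps=[-1,0,0,0.1,0,-1,0,0,0.1,0,-1,0,0,0.05,0,-1,0,0,0,0])

```text
clock: 10.4
position: [0.5237, -0.0259, 0.0597]
ee_rot: [0.0, 0.995, -0.096, 0.001]
contact_force: [-4.7, 1.4, 13.2]
width: 0.0106
gripper_force: 81.0
```

Emit:
send_rows(steps=[-0.5,0,0,-0.1,0,0,0,0,0,0,1,0,0,0,0,1,0,0,0,0,1,0,0,0,0,1,0,0,-1,0,1,0,0,-3,0,1,0,0,-4,0,1,0,0,-2,-8,1,0,0,0,-8.5,1,0,0,0,-8.5,1,0,0,0,-8.5])

```text
clock: 11.6
position: [0.5236, -0.0259, 0.1593]
ee_rot: [0.0, 0.98, 0.198, 0.001]
contact_force: [-0.5, 0.5, 0.1]
width: 0.0854
gripper_force: 0.0
```

Emit:
send_rows(steps=[1,0,0,0,-8.5,1,0,0,0,-8.5,1,0,0,0,-8.5,1,0,0,0,-8.5,1,0,0,0,-8.5,1,0,0,0,-8.5,1,0,0,0,-5.5,1,-3,0,0,0,1,-4,0,0,0,1,-3,0,0,0,1,0,0,0,0])

```text
clock: 12.7
position: [0.5042, -0.1272, 0.159]
ee_rot: [0.001, 0.773, 0.635, -0.0]
contact_force: [-0.7, 0.7, -0.4]
width: 0.0856
gripper_force: 0.0
```

Run:
```python
from h import *
togo([.505,-.124,.020],-11)
for n in("side","top"): im=snap(n,n+"4")
a=load("side4")["color"][180:300,240:400];b=load("top4")["color"][170:270,280:400]
o=np.zeros((400,800,3),np.uint8);o[:330,:440]=cv2.resize(a,(440,330),interpolation=cv2.INTER_CUBIC);o[:300,440:]=cv2.resize(b,(360,300),interpolation=cv2.INTER_CUBIC)
cv2.imwrite("pics/c4.png",o[:,:,::-1])
```

```text
t 12.7 pos [ 0.5042 -0.1272  0.159 ] yawy -11.19 tilt [ 0.001 -0.002 -1.   ] w 0.0855729449766858 F [-0.7  0.7 -0.4] M [0.   0.02 0.01] g 0.0
shift now [ 0.36  0.   13.9 ] roll -0.19
```

View pics/c4.png

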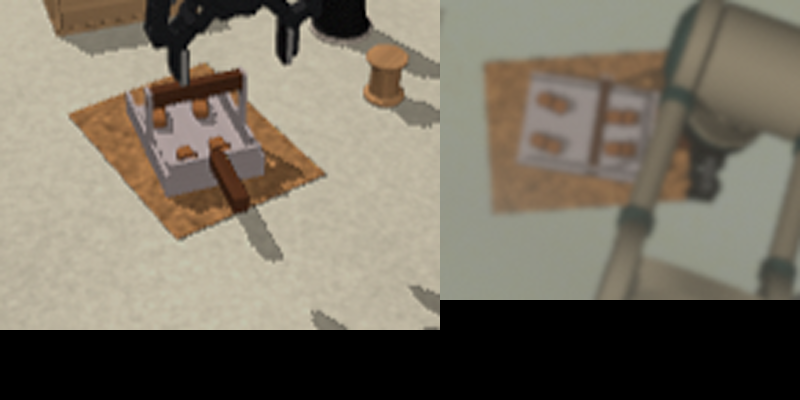

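The tray is on the mat with all four toggles in it: (185,152), (218,143), (200,105) and (160,115) in the side crop. The tail ends at about (238,205). I'll check the tail line, then descend.

Run:
```python
from h import *
im=load("side4")
a,b=[onz(im,240+x/2.75-.3,180+y/2.75-.3,.049)[:2]+[.005,.0035] for x,y in((217,153),(237,198))]
d=(a-b)/np.linalg.norm(a-b);print(a,b,np.linalg.norm(a-b),np.degrees(np.arctan2(d[1],d[0])),"expect end",[.5237-.13*.191,-.0259-.13*.982])
```

```text
[ 0.51415918 -0.08596157] [ 0.49842239 -0.14877615] 0.06475583738247033 75.93530360902189 expect end [0.49887000000000004, -0.15356]
```

Emit:
send_rows(steps=[1,0.2,0,3,0,1,0.1,0,4,0,1,0,0,2.5,0,1,0,0,1,0,1,0,0,0,0])

```text
clock: 13.3
position: [0.5043, -0.1199, 0.0524]
ee_rot: [-0.001, 0.771, 0.637, -0.001]
contact_force: [-0.2, -0.1, 0.3]
width: 0.0855
gripper_force: 0.0
```

Emit:
send_rows(steps=[1,0,0,1.5,0,1,0,0,1.2,0,1,0,0,0.5,0,1,0,0,0,0,0.3,0,0,0,0,-0.2,0,0,0,0,-0.5,0,0,0,0,-1,0,0,0,0,-1,0,0,0,0,-1,0,0,0,0,-1,0,0,0,0,-1,0,0,0,0], newtons=120)

```text
clock: 14.5
position: [0.505, -0.1211, 0.0218]
ee_rot: [0.0, 0.772, 0.636, 0.0]
contact_force: [-1.0, 0.9, 5.6]
width: 0.014
gripper_force: 117.0
```

```bash
python3 -c "
from h import *
togo([.505,-.124,.020],-11)"
```

```text
t 14.5 pos [ 0.505  -0.1211  0.0218] yawy -10.99 tilt [ 0. -0. -1.] w 0.013957569122881245 F [-1.   0.9  5.6] M [0.04 0.25 0.01] g 117.02763319015503
shift now [-0.28  0.05  0.18] roll 0.01
```

Gripped. I'll lift a little and check whether the tray stays level.

Emit:
send_rows(steps=[-1,0,0,-0.3,0,-1,0,0,-0.5,0,-1,0,0,-0.6,0,-1,0,0,-0.6,0,-1,0,0,0,0,-1,0,0,0,0], newtons=120)

```text
clock: 15.1
position: [0.505, -0.1211, 0.0415]
ee_rot: [0.0, 0.772, 0.636, 0.0]
contact_force: [1.0, 1.2, -4.3]
width: 0.0138
gripper_force: 118.1
```

Run:
```python
from h import *
togo([.505,-.124,.042],-11)
im=snap("side","side5")
cv2.imwrite("pics/c5.png",cv2.resize(im["color"][170:290,240:380],(700,600),interpolation=cv2.INTER_CUBIC)[:,:,::-1])
```

```text
t 15.1 pos [ 0.505  -0.1211  0.0415] yawy -10.99 tilt [ 0. -0. -1.] w 0.013841586853509233 F [ 1.   1.2 -4.3] M [ 0.16 -0.02  0.  ] g 118.12036156654358
shift now [-0.28  0.05 -0.05] roll 0.01
```

View pics/c5.png

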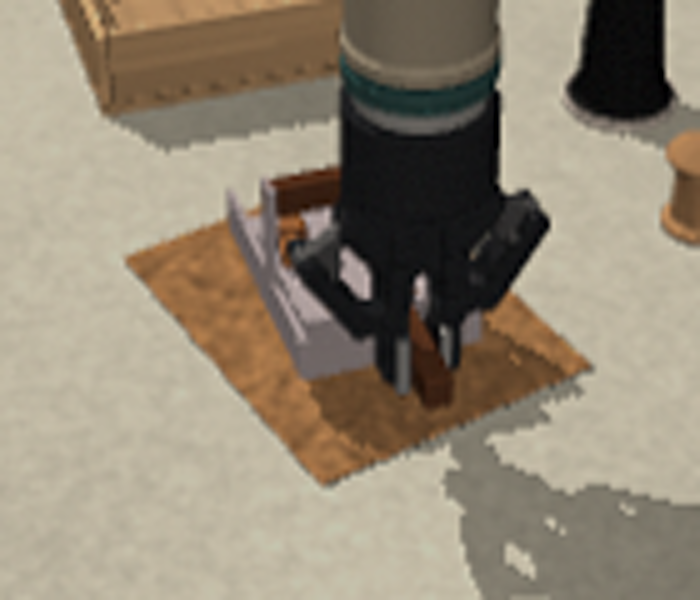

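The crop shows the tray held at its tail near (425,340), the nose wall corner at about (230,190), and the rear wall's bottom corner at about (303,378). I'll compare these with a level tray and with one tilted 6°.

Run:
```python
from h import *
im=load("side5")
def W(p,th):
    g=np.array([-108,0,36.]);v=np.array(p)-g;t=np.radians(th)
    x=v[0]*np.cos(t)+v[2]*np.sin(t);z=-v[0]*np.sin(t)+v[2]*np.cos(t);y=v[1]
    a=np.radians(79);return np.array([.505,-.1211,.0605-.001])+np.array([x*np.cos(a)-y*np.sin(a),x*np.sin(a)+y*np.cos(a),z])/1000-[.005,.0035,0]
for n,p in dict(noseTop=(70,50,26),rearbot=(-70,50,0),bartopL=(-12,50,86)).items():
    print(n,[((proj(im,W(p,th))-[240,170])*5).round(0).tolist() for th in(0,3,6,9)])
```

```text
noseTop [[222.0, 191.0], [223.0, 205.0], [224.0, 219.0], [226.0, 234.0]]
rearbot [[296.0, 384.0], [297.0, 389.0], [299.0, 394.0], [300.0, 399.0]]
bartopL [[259.0, 187.0], [258.0, 192.0], [257.0, 198.0], [257.0, 204.0]]
```

The tray is level to within about 1°, so 120 N holds it. I'll raise it gently and carry it to the box.

Emit:
send_rows(steps=[-1,0,0,-0.4,0,-1,0,0,-0.8,0,-1,0,0,-1.2,0,-1,0,0,-1.4,0,-1,0,0,-1.6,0,-1,0,0,-1.6,0,-1,0,0,-1.6,0,-1,0,0,-1.6,0,-1,0,0,-1.4,0,-1,0,0,-1.2,0,-1,0,0,-0.8,0,-1,0,0,-0.4,0])

```text
clock: 16.35
position: [0.5052, -0.1212, 0.1824]
ee_rot: [0.001, 0.772, 0.636, 0.0]
contact_force: [-0.1, 0.5, -4.3]
width: 0.0143
gripper_force: 118.3
```

Emit:
send_rows(steps=[-1,0.8,0,0,0,-1,1.6,0,0,0,-1,2.4,0,0,0,-1,3.2,0,0,0,-1,3.5,0,0,0,-1,3.5,0,0,0,-1,3.5,0,0,0,-1,3.5,0,0,0,-1,3.2,0,0,0,-1,2.4,0,0,0,-1,1.6,0,0,0,-1,0.8,0,0,0])

```text
clock: 17.55
position: [0.5616, 0.1749, 0.1804]
ee_rot: [-0.001, 0.771, 0.637, -0.001]
contact_force: [0.3, 0.1, -4.8]
width: 0.0141
gripper_force: 118.3
```

Emit:
send_rows(steps=[-1,0,0,0,0,-1,0,0,0,0])

```text
clock: 17.75
position: [0.5617, 0.1725, 0.181]
ee_rot: [0.0, 0.772, 0.636, -0.001]
contact_force: [0.5, -1.0, -1.9]
width: 0.0141
gripper_force: 118.6
```

Run:
```python
from h import *
togo([.562,.173,.181],-11)
for n in("side","top"): im=snap(n,n+"6")
a=load("side6")["color"][90:230,210:350];b=load("top6")["color"][140:250,190:330]
o=np.zeros((400,800,3),np.uint8);o[:,:400]=cv2.resize(a,(400,400),interpolation=cv2.INTER_CUBIC);o[:314,400:]=cv2.resize(b,(400,314),interpolation=cv2.INTER_CUBIC)
cv2.imwrite("pics/c6.png",o[:,:,::-1])
```

```text
t 17.75 pos [0.5617 0.1725 0.181 ] yawy -11.01 tilt [-0.001 -0.001 -1.   ] w 0.014086854993633751 F [ 0.5 -1.  -1.9] M [-0.81  0.12 -0.02] g 118.56416344642639
shift now [ 0.05  0.02 -0.  ] roll -0.01
```

View pics/c6.png

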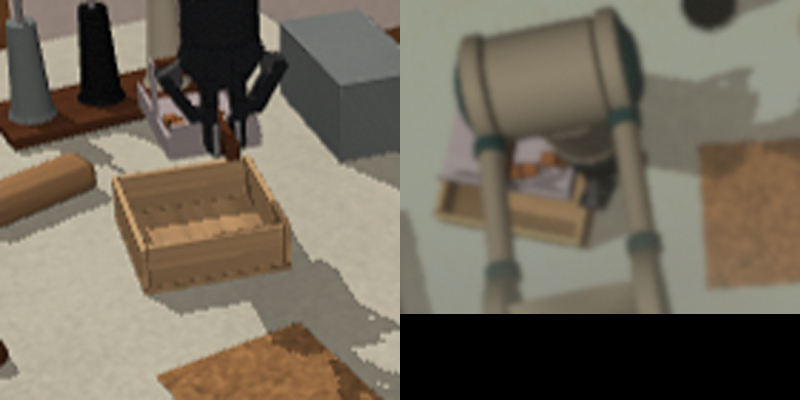

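The tray is held level above the box with its load still in. I'll confirm the rim position from the side view, using rim corners at crop (148,237), (288,225), (115,178) and (248,160).

Run:
```python
from h import *
im=load("side6")
P=np.array([onz(im,210+x/2.857-.3,90+y/2.857-.3,.06)[:2] for x,y in((148,239),(289,225),(115,178),(248,160))]);print(P,P.mean(0),np.linalg.norm(P[0]-P[1]),np.linalg.norm(P[0]-P[2]))
```

```text
[[0.49830753 0.24423394]
 [0.644598   0.19272835]
 [0.51992392 0.38719148]
 [0.67503681 0.34739389]] [0.58446657 0.29288692] 0.15509264193255642 0.14458259424855757
```

Emit:
send_rows(steps=[-1,0,0,0,0,-1,0,0,0,0], newtons=80)

```text
clock: 18.05
position: [0.5622, 0.1727, 0.1815]
ee_rot: [0.0, 0.772, 0.636, 0.0]
contact_force: [-0.3, -0.5, -2.4]
width: 0.0139
gripper_force: 118.5
```

Emit:
send_rows(steps=[-1,0,0,0,0,-1,0,0,0,0,-1,0,0,0,0], newtons=60)

```text
clock: 18.35
position: [0.5621, 0.1733, 0.1814]
ee_rot: [-0.0, 0.772, 0.636, 0.0]
contact_force: [-0.4, -0.1, -3.7]
width: 0.0137
gripper_force: 118.5
```

```bash
cat >> h.py <<'E'
def tilt(tag):
    "coarse tilt: predicted bar end px for tilts, for comparison"
    im=load(tag);s=get_state();print("F",np.round(s["contact_force"],1),"M",np.round(s["moment"],2),"g",s["gripper_force"],s["clock"])
E
python3 - <<'E'
from h import *
snap("side","side7");tilt("side7")
a=load("side7")["color"].astype(int);b=load("side6")["color"].astype(int)
d=(abs(a-b).sum(2)>60)[90:230,210:350];print(d.sum())
E
```

```text
F [-0.1  0.  -2.7] M [-0.81  0.15 -0.06] g 118.57180953025818 18.4
131
```

Emit:
send_rows(steps=[-0.9,0,0,0,0,-0.9,0,0,0,0], newtons=60)

```text
clock: 18.6
position: [0.5621, 0.1735, 0.1813]
ee_rot: [-0.0, 0.772, 0.636, 0.0]
contact_force: [0.0, 0.2, -3.1]
width: 0.0139
gripper_force: 118.2
```

Emit:
send_rows(steps=[-0.8,0,0,0,0], newtons=60)

```text
clock: 18.7
position: [0.5621, 0.1735, 0.1813]
ee_rot: [-0.0, 0.772, 0.636, 0.0]
contact_force: [0.1, 0.1, -2.7]
width: 0.0136
gripper_force: 118.5
```

Emit:
send_rows(steps=[-0.75,0,0,0,0], newtons=60)

```text
clock: 18.8
position: [0.5621, 0.1735, 0.1813]
ee_rot: [-0.0, 0.772, 0.636, 0.0]
contact_force: [0.5, -0.4, -3.8]
width: 0.0139
gripper_force: 118.4
```

Emit:
send_rows(steps=[-0.71,0,0,0,0], newtons=40)

```text
clock: 18.9
position: [0.5621, 0.1735, 0.1813]
ee_rot: [-0.0, 0.772, 0.636, 0.0]
contact_force: [-0.6, 1.1, -3.8]
width: 0.0137
gripper_force: 118.2
```

Emit:
send_rows(steps=[-0.69,0,0,0,0], newtons=40)

```text
clock: 19.0
position: [0.5622, 0.1734, 0.1813]
ee_rot: [-0.0, 0.772, 0.636, 0.0]
contact_force: [-0.5, -0.2, -3.3]
width: 0.0139
gripper_force: 118.4
```

Emit:
send_rows(steps=[-0.665,0,0,0,0], newtons=40)

```text
clock: 19.1
position: [0.5621, 0.1734, 0.1813]
ee_rot: [-0.0, 0.772, 0.636, 0.0]
contact_force: [0.0, 0.1, -4.4]
width: 0.0144
gripper_force: 81.1
```

Emit:
send_rows(steps=[-0.65,0,0,0,0], newtons=40)

```text
clock: 19.2
position: [0.5622, 0.1734, 0.1813]
ee_rot: [-0.0, 0.772, 0.636, 0.0]
contact_force: [0.0, -0.5, -3.3]
width: 0.015
gripper_force: 50.4
```

Backing the target off eases the squeeze in a controlled way. I'll check for motion and continue.

Emit:
send_rows(steps=[-0.642,0,0,0,0,-0.642,0,0,0,0], newtons=40)

```text
clock: 19.4
position: [0.5621, 0.1734, 0.1813]
ee_rot: [-0.0, 0.772, 0.636, 0.0]
contact_force: [0.4, -0.0, -4.4]
width: 0.0153
gripper_force: 34.1
```

```bash
cat >> h.py <<'E'
def diff(tag,ref="side6"):
    snap("side",tag);tilt(tag)
    a=load(tag)["color"].astype(int);b=load(ref)["color"].astype(int)
    d=(abs(a-b).sum(2)>60)[90:230,210:350].astype(np.uint8);print("diff",d.sum(),"after open",cv2.morphologyEx(d,cv2.MORPH_OPEN,np.ones((3,3))).sum())
E
python3 -c "
from h import *
diff('side8')"
```

```text
F [ 0.8  0.6 -3.6] M [-0.34  0.13 -0.01] g 34.13562297821045 19.45
diff 159 after open 0
```

Emit:
send_rows(steps=[-0.638,0,0,0,0,-0.638,0,0,0,0])

```text
clock: 19.65
position: [0.5623, 0.1736, 0.1814]
ee_rot: [-0.0, 0.772, 0.636, 0.0]
contact_force: [1.2, -0.4, -3.6]
width: 0.0154
gripper_force: 25.7
```

```bash
python3 -c "
from h import *
diff('side9')"
```

```text
F [-0.2  0.2 -3.3] M [-0.27  0.08 -0.  ] g 25.911099314689636 19.7
diff 843 after open 529
```

It has started to pivot at 26 N. I'll wait and watch.

Emit:
send_rows(steps=[-0.638,0,0,0,0,-0.638,0,0,0,0,-0.638,0,0,0,0])

```text
clock: 20.0
position: [0.5621, 0.1734, 0.1812]
ee_rot: [-0.0, 0.772, 0.636, -0.0]
contact_force: [0.2, 0.6, -3.3]
width: 0.0155
gripper_force: 27.7
```

```bash
python3 -c "
from h import *
diff('side10');diff('side11','side10')
a=load('side9')['color'][90:230,210:350];b=load('side11')['color'][90:230,210:350]
cv2.imwrite('pics/c7.png',cv2.resize(np.hstack([a,b]),(800,400),interpolation=cv2.INTER_CUBIC)[:,:,::-1])"
```

```text
F [-0.3 -0.4 -2.8] M [-0.17  0.03  0.03] g 27.766314446926117 20.05
diff 1913 after open 1583
F [-0.3  0.3 -3.1] M [-0.16  0.01 -0.07] g 27.759691178798676 20.1
diff 19 after open 0
```

View pics/c7.png

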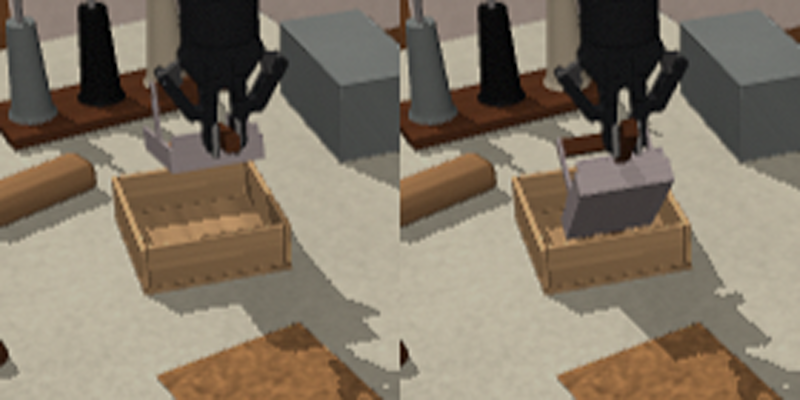

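The tray has tipped about 60° nose-down over the middle of the box, with the rear wall at (620,190) in the right half. That was my tenth picture, so all further checks are numeric. Next I raise the tray clear.

Emit:
send_rows(steps=[-0.638,0.1,0,-0.3,0,-0.638,0.1,0,-0.6,0,-0.638,0.1,0,-0.9,0,-0.638,0.1,0,-1.2,0,-0.638,0.1,0,-1.5,0,-0.638,0,0,-1.5,0,-0.638,0,0,-1.5,0,-0.638,0,0,-1.5,0,-0.638,0,0,-1.2,0,-0.638,0,0,-0.8,0,-0.638,0,0,-0.4,0,-0.638,0,0,0,0])

```text
clock: 21.3
position: [0.5632, 0.1784, 0.2958]
ee_rot: [0.0, 0.772, 0.636, 0.0]
contact_force: [-0.6, -0.1, -4.5]
width: 0.0156
gripper_force: 27.8
```

```bash
cat >> h.py <<'E'
def dark(tag,n="side",box=(0,0,640,400)):
    "toggle-coloured (deep orange) and dark brown blobs"
    im=snap(n,tag);hsv=cv2.cvtColor(im["color"],cv2.COLOR_RGB2HSV);x0,y0,x1,y1=box
    for nm,lo,hi in(("orange",(7,150,90),(16,255,255)),("brown",(4,120,40),(14,255,100))):
        m=cv2.inRange(hsv,lo,hi)[y0:y1,x0:x1]
        k,l,st,c=cv2.connectedComponentsWithStats(m)
        print(nm,[(int(st[i,4]),(c[i]+[x0,y0]).round(0).tolist()) for i in range(1,k) if st[i,4]>=6])
E
python3 - <<'E'
from h import *
im=load("side0");p=[(345,334),(354,319),(385,338)]
hsv=cv2.cvtColor(im["color"],cv2.COLOR_RGB2HSV)
for n,(u,v) in dict(togA=(340,329),togB=(355,320),togC=(387,336),binwall=(280,180),binfloor=(280,168),bar=(374,318)).items(): print(n,hsv[v-2:v+3,u-2:u+3].reshape(-1,3).mean(0).round(0))
togo([.562,.173,.3],-11); dark("side12",box=(240,90,330,215))
E
```

```text
togA [ 13. 166. 132.]
togB [ 13. 163. 124.]
togC [ 12. 166. 119.]
binwall [ 15. 117. 116.]
binfloor [ 15. 116. 162.]
bar [ 10. 162.  56.]
t 21.3 pos [0.5632 0.1784 0.2958] yawy -11.0 tilt [ 0.001  0.    -1.   ] w 0.015587177673768845 F [-0.6 -0.1 -4.5] M [-0.17  0.1   0.05] g 27.770486176013947
shift now [-0.55 -0.02 -0.42] roll 0.0
orange [(37, [283.0, 167.0]), (32, [273.0, 169.0])]
brown [(35, [288.0, 95.0]), (89, [272.0, 104.0]), (259, [253.0, 126.0]), (53, [278.0, 170.0]), (72, [317.0, 210.0])]
```

Emit:
send_rows(steps=[-0.638,-0.6,0,0,0,-0.638,-1.2,0,0,0,-0.638,-1.8,0,0,0,-0.638,-2.2,0,0,0,-0.638,-2.4,0,0,0,-0.638,-2.4,0,0,0,-0.638,-2.4,0,0,0,-0.638,-2.0,0,0,0,-0.638,-1.5,0,0,0,-0.638,-0.9,0,0,0,-0.638,-0.5,0,0,0,-0.638,0,0,0,0])

```text
clock: 22.55
position: [0.5289, 0.0022, 0.2953]
ee_rot: [-0.0, 0.772, 0.636, 0.0]
contact_force: [-0.2, 0.4, -2.4]
width: 0.0154
gripper_force: 27.8
```

```bash
cat >> h.py <<'E'
def W(p,th,yaw=79,gx=-108):
    s=get_state();g=np.array([gx,0,36.]);v=np.array(p)-g;t=np.radians(th)
    x=v[0]*np.cos(t)+v[2]*np.sin(t);z=-v[0]*np.sin(t)+v[2]*np.cos(t);y=v[1];a=np.radians(yaw)
    return s["position"]+[0,0,.0187]+np.array([x*np.cos(a)-y*np.sin(a),x*np.sin(a)+y*np.cos(a),z])/1000-[.005,.0035,0]
E
python3 - <<'E'
from h import *
togo([.528,.003,.3],-11); dark("side13",box=(230,60,400,215)); dark("top13","top",box=(190,150,290,240))
im=load("side13")
for n,p in dict(bar=(-12,0,76),barL=(-12,45,76),barR=(-12,-45,76),nose=(70,0,2),noseL=(70,50,2),noseR=(70,-50,2),rearTopR=(-70,-50,38),rearTopL=(-70,50,38)).items():
    print(n,[proj(im,W(p,th)).round(0).tolist() for th in(50,55,60,65,70,75,80)])
hsv=cv2.cvtColor(im["color"],cv2.COLOR_RGB2HSV)
# aluminium pinkish-grey: extents of tray mask
b=hsv[200,325];print(b)
m=cv2.inRange(cv2.cvtColor(load("side0")["color"],cv2.COLOR_RGB2HSV)[330:345,335:345],(0,0,0),(180,255,255))
print(cv2.cvtColor(load("side0")["color"],cv2.COLOR_RGB2HSV)[345,362],cv2.cvtColor(load("side0")["color"],cv2.COLOR_RGB2HSV)[352,345])
E
```

```text
t 22.55 pos [0.5289 0.0022 0.2953] yawy -11.04 tilt [ 0.  0. -1.] w 0.01541250748063149 F [-0.2  0.4 -2.4] M [-0.08 -0.    0.02] g 27.753901183605194
shift now [ 0.06 -0.1  -0.47] roll -0.04
orange [(34, [363.0, 107.0]), (6, [383.0, 118.0]), (12, [375.0, 121.0]), (6, [394.0, 122.0]), (55, [368.0, 132.0]), (6, [381.0, 128.0]), (11, [392.0, 136.0]), (6, [383.0, 137.0]), (7, [396.0, 152.0]), (18, [393.0, 156.0]), (34, [273.0, 169.0])]
brown [(1548, [378.0, 120.0]), (561, [254.0, 126.0]), (46, [309.0, 123.0]), (110, [288.0, 131.0]), (36, [237.0, 155.0]), (30, [396.0, 157.0]), (31, [275.0, 170.0]), (19, [376.0, 210.0]), (9, [384.0, 211.0])]
orange [(12, [237.0, 190.0])]
brown [(9, [247.0, 184.0]), (12, [238.0, 195.0])]
bar [[295.0, 129.0], [296.0, 132.0], [296.0, 136.0], [297.0, 139.0], [298.0, 142.0], [298.0, 146.0], [299.0, 149.0]]
barL [[278.0, 132.0], [279.0, 135.0], [280.0, 139.0], [280.0, 142.0], [281.0, 145.0], [282.0, 148.0], [283.0, 152.0]]
barR [[311.0, 126.0], [312.0, 130.0], [312.0, 133.0], [313.0, 137.0], [314.0, 140.0], [315.0, 143.0], [316.0, 146.0]]
nose [[297.0, 166.0], [298.0, 171.0], [300.0, 175.0], [301.0, 180.0], [303.0, 184.0], [305.0, 187.0], [307.0, 191.0]]
noseL [[279.0, 169.0], [280.0, 174.0], [282.0, 179.0], [284.0, 183.0], [285.0, 187.0], [287.0, 191.0], [288.0, 194.0]]
noseR [[314.0, 163.0], [315.0, 168.0], [317.0, 172.0], [319.0, 176.0], [321.0, 180.0], [323.0, 184.0], [325.0, 187.0]]
rearTopR [[321.0, 130.0], [322.0, 131.0], [322.0, 132.0], [323.0, 133.0], [323.0, 134.0], [323.0, 135.0], [324.0, 136.0]]
rearTopL [[283.0, 136.0], [283.0, 137.0], [283.0, 139.0], [284.0, 140.0], [284.0, 141.0], [284.0, 142.0], [285.0, 143.0]]
[ 22  39 190]
[ 6 26 98] [ 24  35 188]
```

```bash
python3 - <<'E'
from h import *
im=load("side13");c=im["color"].astype(int)[100:230,260:345]
hsv=cv2.cvtColor(im["color"],cv2.COLOR_RGB2HSV)[100:230,260:345]
m=((c[...,2]>=c[...,1])&(c[...,0]>90)&(hsv[...,1]<60)).astype(np.uint8)
k,l,st,cc=cv2.connectedComponentsWithStats(m)
for i in range(1,k):
    if st[i,4]>40:
        mm=(l==i).astype(np.uint8);r=cv2.minAreaRect(cv2.findContours(mm,0,2)[0][0]);q=cv2.approxPolyDP(cv2.findContours(mm,0,2)[0][0],3,True)[:,0]+[260,100]
        print(st[i],q.tolist())
E
python3 - <<'E'
from h import *
im=load("side13");hsv=cv2.cvtColor(im["color"],cv2.COLOR_RGB2HSV)
for x in(286,298,310):
    print(x,[(y,im["color"][y,x].tolist()) for y in range(126,190,3)])
E
```

```text
286 [(126, [121, 117, 105]), (129, [72, 40, 23]), (132, [69, 39, 23]), (135, [63, 56, 47]), (138, [123, 113, 111]), (141, [152, 142, 132]), (144, [140, 127, 125]), (147, [104, 96, 94]), (150, [99, 90, 89]), (153, [102, 93, 91]), (156, [75, 69, 67]), (159, [64, 59, 59]), (162, [64, 58, 57]), (165, [65, 59, 59]), (168, [63, 60, 60]), (171, [164, 115, 74]), (174, [120, 94, 66]), (177, [120, 94, 65]), (180, [120, 94, 66]), (183, [113, 87, 61]), (186, [113, 87, 60]), (189, [120, 113, 97])]
298 [(126, [15, 15, 16]), (129, [22, 22, 23]), (132, [34, 17, 8]), (135, [168, 158, 146]), (138, [148, 134, 133]), (141, [148, 134, 133]), (144, [149, 135, 134]), (147, [147, 135, 134]), (150, [96, 87, 86]), (153, [65, 59, 59]), (156, [66, 59, 60]), (159, [67, 61, 60]), (162, [66, 60, 59]), (165, [65, 59, 59]), (168, [166, 128, 89]), (171, [127, 98, 69]), (174, [124, 96, 68]), (177, [120, 93, 66]), (180, [114, 90, 62]), (183, [112, 88, 61]), (186, [118, 98, 78]), (189, [121, 116, 103])]
310 [(126, [54, 31, 19]), (129, [33, 18, 11]), (132, [13, 9, 6]), (135, [132, 120, 120]), (138, [135, 123, 122]), (141, [135, 123, 121]), (144, [133, 122, 121]), (147, [128, 117, 116]), (150, [66, 61, 60]), (153, [67, 61, 60]), (156, [65, 60, 59]), (159, [67, 61, 60]), (162, [67, 61, 61]), (165, [108, 94, 80]), (168, [177, 141, 97]), (171, [120, 93, 64]), (174, [118, 90, 63]), (177, [121, 93, 65]), (180, [123, 95, 66]), (183, [100, 77, 52]), (186, [120, 116, 102]), (189, [123, 118, 105])]
```

The tilt is about 50°. I'll lower the tray until the nose touches the mat, then lay it down along an arc about the nose.

Emit:
send_rows(steps=[-0.638,-0.5,0,0.5,0,-0.638,-1,0,1.2,0,-0.638,-1,0,1.8,0,-0.638,-0.8,0,2.2,0,-0.638,0,0,2.4,0,-0.638,0,0,2.2,0,-0.638,0,0,1.8,0,-0.638,0,0,1.2,0,-0.638,0,0,0.6,0,-0.638,0,0,0.3,0,-0.638,0,0,0,0])

```text
clock: 23.75
position: [0.5229, -0.0299, 0.1534]
ee_rot: [0.0, 0.772, 0.636, 0.0]
contact_force: [-0.9, 0.9, -2.6]
width: 0.0154
gripper_force: 27.8
```

Run:
```python
from h import *
togo([.538-.191*.0868,.055-.982*.0868,.1438],-11)
```

```text
t 23.75 pos [ 0.5229 -0.0299  0.1534] yawy -10.99 tilt [ 0. -0. -1.] w 0.015385876729410218 F [-0.9  0.9 -2.6] M [-0.17 -0.    0.01] g 27.752273082733154
shift now [-0.06 -0.14  0.96] roll 0.01
```

Emit:
send_rows(steps=[-0.638,0,-0.1,0.5,0,-0.638,0,0,0.5,0,-0.638,-0.9,0,0.6,0,-0.638,-0.9,0,0.6,0,-0.638,-0.9,0,0.6,0,-0.638,-0.8,0,0.7,0,-0.638,-0.8,0,0.7,0,-0.638,-0.7,0,0.7,0,-0.638,0,0,0,0])

```text
clock: 24.65
position: [0.5121, -0.0795, 0.1033]
ee_rot: [-0.0, 0.772, 0.635, -0.0]
contact_force: [0.9, -2.4, 1.3]
width: 0.0154
gripper_force: 25.1
```

```bash
cat >> h.py <<'E'
def edges(tag,xs):
    im=snap("side",tag)
    for n,p in dict(noseTopL=(70,52,26),rearBotL=(-70,52,0),rearTopL=(-70,52,38),barL=(-12,50,86),stemEnd=(-142,0,46)).items():
        print(n,[proj(im,W(p,th)).round(0).tolist() for th in xs])
    c=im["color"];hsv=cv2.cvtColor(c,cv2.COLOR_RGB2HSV)
    m=cv2.inRange(hsv,(0,8,50),(12,55,255))+cv2.inRange(hsv,(165,8,50),(180,55,255)); m=m[150:300,230:380]
    k,l,st,_=cv2.connectedComponentsWithStats(m)
    for i in range(1,k):
        if st[i,4]>40: q=cv2.approxPolyDP(max(cv2.findContours((l==i).astype(np.uint8),0,2)[0],key=cv2.contourArea),2.5,True)[:,0]+[230,150];print(st[i,4],q.tolist())
E
python3 - <<'E'
from h import *
togo([.538-.191*.1362,.055-.982*.1362,.1045],-11)
edges("side14",(20,30,40,50))
E
```

```text
t 24.65 pos [ 0.5121 -0.0795  0.1033] yawy -11.1 tilt [-0.  0. -1.] w 0.015449623610350158 F [ 0.9 -2.4  1.3] M [-0.21 -0.16 -0.07] g 25.08241295814514
shift now [ 0.07 -0.02 -0.12] roll -0.1
noseTopL [[281.0, 202.0], [282.0, 213.0], [285.0, 223.0], [287.0, 234.0]]
rearBotL [[294.0, 225.0], [295.0, 228.0], [296.0, 230.0], [297.0, 233.0]]
rearTopL [[292.0, 211.0], [293.0, 213.0], [293.0, 216.0], [294.0, 218.0]]
barL [[285.0, 188.0], [286.0, 193.0], [286.0, 200.0], [287.0, 206.0]]
stemEnd [[320.0, 211.0], [320.0, 209.0], [319.0, 206.0], [318.0, 204.0]]
52 [[372, 155], [379, 163], [379, 154]]
525 [[287, 193], [290, 213], [285, 212], [285, 216], [295, 226], [333, 219], [329, 207], [323, 218], [315, 216], [313, 219], [308, 211], [294, 217]]
```

The pivot is following, with the tilt now about 30°. Continuing down.

Emit:
send_rows(steps=[-0.638,-0.6,0,0.8,0,-0.638,-0.6,0,0.9,0,-0.638,-0.6,0,0.9,0,-0.638,-0.5,0,0.9,0,-0.638,-0.5,0,0.9,0,-0.638,-0.4,0,0.9,0,-0.638,-0.3,0,0.9,0,-0.638,-0.3,0,0.8,0,-0.638,-0.2,0,0.5,0,-0.638,0,0,0,0])

```text
clock: 25.7
position: [0.5039, -0.1178, 0.0284]
ee_rot: [-0.001, 0.772, 0.636, -0.0]
contact_force: [0.4, 1.1, -0.9]
width: 0.0154
gripper_force: 23.6
```

Run:
```python
from h import *
togo([.504,-.120,.0215],-11)
edges("side15",(-3,0,3,6))
```

```text
t 25.7 pos [ 0.5039 -0.1178  0.0284] yawy -11.0 tilt [-0.002  0.001 -1.   ] w 0.015359129324705975 F [ 0.4  1.1 -0.9] M [ 0.13 -0.13 -0.12] g 23.59258621931076
shift now [-0.21  0.06  0.69] roll -0.0
noseTopL [[283.0, 208.0], [283.0, 211.0], [283.0, 214.0], [284.0, 217.0]]
rearBotL [[298.0, 249.0], [298.0, 250.0], [298.0, 251.0], [298.0, 252.0]]
rearTopL [[297.0, 238.0], [297.0, 239.0], [297.0, 239.0], [297.0, 240.0]]
barL [[291.0, 210.0], [291.0, 211.0], [291.0, 212.0], [291.0, 213.0]]
stemEnd [[326.0, 250.0], [326.0, 250.0], [326.0, 249.0], [326.0, 248.0]]
52 [[372, 155], [379, 163], [379, 155]]
449 [[286, 213], [300, 250], [313, 247], [313, 241], [306, 238], [298, 228], [300, 224], [296, 223], [305, 221], [305, 216], [295, 218], [292, 210], [293, 217], [289, 219]]
52 [[307, 223], [307, 229], [312, 233], [312, 226]]
```

Nearly flat, at about 2°. I'll press down gently the last 7 mm, watching the force.

Emit:
send_rows(steps=[-0.638,-0.1,0,0.3,0,-0.638,-0.1,0,0.2,0,-0.638,0,0,0.15,0,-0.638,0,0,0,0])

```text
clock: 26.15
position: [0.504, -0.12, 0.0236]
ee_rot: [0.0, 0.771, 0.636, -0.0]
contact_force: [-0.8, 1.3, 3.7]
width: 0.0161
gripper_force: 24.5
```

Emit:
send_rows(steps=[-0.638,0,0,0.1,0,-0.638,0,0,0,0])

```text
clock: 26.35
position: [0.5039, -0.1204, 0.0231]
ee_rot: [0.001, 0.771, 0.636, -0.0]
contact_force: [-3.6, -0.7, 8.6]
width: 0.0159
gripper_force: 25.1
```

Contact is firm at 8.6 N. Release, rise and back away.

Emit:
send_rows(steps=[-0.55,0,0,0,0,-0.3,0,0,0,0,0.2,0,0,0,0,0.6,0,0,0,0,0.6,0,0,0,0,0.6,0,0,-1,0,0.6,0,0,-3,0,0.6,0,0,-4,0,0.6,0,0,-4,0,0.6,0,0,-4,0,0.6,0,0,-3,0,0.6,0,0,0,0])

```text
clock: 27.55
position: [0.5069, -0.1209, 0.2174]
ee_rot: [0.005, 0.772, 0.636, 0.003]
contact_force: [0.6, 0.1, 0.0]
width: 0.0683
gripper_force: 0.0
```

Emit:
send_rows(steps=[0.6,-3,0,0,0,0.6,-4,0,0,0,0.6,-4,0,0,0,0.6,-4,0,0,0,0.6,-4,0,0,0,0.6,-4,0,0,0,0.6,-3,0,0,0,0.6,0,0,0,0,0.6,0,0,0,0])

```text
clock: 28.45
position: [0.4538, -0.375, 0.2108]
ee_rot: [-0.001, 0.772, 0.636, 0.0]
contact_force: [-0.4, -0.1, -0.2]
width: 0.0681
gripper_force: 0.0
```

Run:
```python
from h import *
s=get_state();print(s["clock"],s["position"],s["contact_force"])
T=snap("top","top20");S=snap("side","side20")
def PW(p,yaw=79,O=(.525,-.014,.003)):
    a=np.radians(yaw);return np.array([O[0]+(p[0]*np.cos(a)-p[1]*np.sin(a))/1e3,O[1]+(p[0]*np.sin(a)+p[1]*np.cos(a))/1e3,O[2]+p[2]/1e3])
# orange blobs (toggles) in side & top
for n,im,bx in(("side",S,(230,140,360,290)),("top",T,(190,150,380,260))):
    hsv=cv2.cvtColor(im["color"],cv2.COLOR_RGB2HSV);x0,y0,x1,y1=bx
    for nm,lo,hi in(("tog",(9,140,85),(15,255,190)),("brown",(4,120,20),(14,255,85))):
        m=cv2.inRange(hsv,lo,hi)[y0:y1,x0:x1];k,l,st,c=cv2.connectedComponentsWithStats(m)
        print(n,nm,[(int(st[i,4]),(st[i,:4]+[x0,y0,0,0]).tolist()) for i in range(1,k) if st[i,4]>=6])
    m=(cv2.inRange(hsv,(0,8,50),(12,60,255))|cv2.inRange(hsv,(165,8,50),(180,60,255)))[y0:y1,x0:x1];k,l,st,c=cv2.connectedComponentsWithStats(m)
    for i in range(1,k):
        if st[i,4]>60: print(n,"alu",st[i,4],(cv2.approxPolyDP(max(cv2.findContours((l==i).astype(np.uint8),0,2)[0],key=cv2.contourArea),2.5,True)[:,0]+[x0,y0]).tolist())
for n,p in dict(noseTopL=(70,52,26),rearBotL=(-70,52,0),rearBotR=(-70,-52,0),stemEnd=(-142,0,46),barTopL=(-12,50,86),barTopR=(-12,-50,86)).items():
    print(n,"side",proj(S,PW(p)-[.005,.0035,0]).round(1),"top",proj(T,PW(p)).round(1))
```

```text
28.45 [ 0.4538299  -0.37498457  0.21075031] [-0.37518347 -0.0601351  -0.18024483]
side tog [(96, [268, 164, 21, 9]), (89, [294, 204, 25, 9]), (17, [288, 212, 4, 6]), (6, [324, 213, 2, 4]), (802, [266, 215, 58, 51]), (38, [330, 218, 5, 14]), (6, [347, 235, 3, 4]), (109, [317, 237, 21, 17])]
side brown [(10, [230, 156, 8, 4]), (9, [279, 169, 6, 3]), (213, [295, 206, 33, 13]), (118, [316, 235, 15, 23]), (6, [326, 246, 3, 4])]
side alu 1215 [[328, 205], [326, 219], [322, 214], [295, 219], [292, 212], [293, 218], [289, 219], [286, 214], [299, 250], [317, 247], [316, 234], [320, 234], [327, 245], [334, 243], [335, 236], [328, 225]]
top tog [(22, [244, 180, 4, 9]), (44, [232, 189, 9, 8]), (19, [227, 199, 7, 6])]
top brown []
top alu 984 [[311, 195], [307, 223], [314, 225], [315, 221], [319, 225], [326, 221], [326, 227], [328, 224], [339, 229], [336, 226], [341, 224], [341, 229], [347, 229], [349, 220], [345, 219], [351, 217], [348, 210], [352, 204], [336, 202], [334, 221], [330, 225], [333, 202]]
noseTopL side [283.6 214. ] top [304.5 224.7]
rearBotL side [298.3 252.6] top [346.7 232.5]
rearBotR side [335.6 244.1] top [351.7 201.7]
stemEnd side [326.7 252.9] top [372.3 219.3]
barTopL side [291.7 213.5] top [330.  226.8]
barTopR side [327.8 206.1] top [335.3 195.4]
```

The tray lies flat where expected, and the top view shows no toggle colours in it. To confirm that four are in the box, I'll print the masks.

Run:
```python
from h import *
for tag,(x0,y0,x1,y1) in(("side20",(252,148,312,186)),("top20",(206,166,264,224))):
    c=load(tag)["color"][y0:y1,x0:x1];hsv=cv2.cvtColor(c,cv2.COLOR_RGB2HSV)
    for r in hsv: print("".join("#" if h<=15 and s>=140 and v>=85 else "b" if h<=15 and s>130 and v<85 else "+" if s>=125 and h<15 else "." for h,s,v in r))
    print()
# how big was a toggle in the first top picture
h0=cv2.cvtColor(load("top0")["color"],cv2.COLOR_RGB2HSV)[190:265,400:500]
m=cv2.inRange(h0,(9,110,85),(15,255,190));k,l,st,_=cv2.connectedComponentsWithStats(m);print([st[i].tolist() for i in range(1,k) if st[i,4]>4])
h1=cv2.cvtColor(load("top20")["color"],cv2.COLOR_RGB2HSV);im=load("top20")
m=cv2.inRange(h1,(4,110,40),(15,255,190))[194:233,304:352]
for r in m: print("".join("#" if v else "." for v in r))
```

```text
............................................................
............................................................
............................................................
............................................................
............................................................
............................................................
............................................................
............................................................
............................................................
............................................................
............................................................
............................................................
............................................................
............................................................
............................................................
............................................................
............................+##+............................
...........................#####............................
..
[... 5931 characters left out ...]
..............
................................................
................................................
................................................
................................................
................................................
................................................
................................................
................................................
................................................
................................................
................................................
................................................
................................................
.............................#..#.............#.
```

The top mask shows four separate toggles in the box: one vertical at the right, a T-shaped pair in the middle, and one diagonal at the lower left. The tray interior is clear and the robot is touching nothing, so I'm handing in.

```bash
python3 -c "
from rig import *
print(sign_off())"
```

```text
the job is handed in; nothing more can be done
None
```

The job is handed in: all four toggles are in the plywood box and the empty tray is flat on the cork mat with the gripper clear (28.5 s of the 70 s used); I didn't re-measure the bystanders, but the arm's path was planned to stay clear of them.

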